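# Turn the lens turret of the weld-section microscope to green and take the picture

## Robot

A 6-joint arm with a two-finger parallel gripper is mounted at the origin on the work surface. World frame = base frame: x ahead of the robot, y to its left, z up, the work surface at z = 0. Lengths are in m, angles in degrees, forces in N, time in s.
With the tool pointing down it reaches from about 0.35 to 0.875 m from the base axis. Payload 4.2 kg.
Tool frame: the origin (TCP) lies at the centre of the arm's flange, where the gripper is bolted on; the fingertips stand 182 mm ahead of it and the grasp point (between the pads) lies 164 mm ahead of it (r.nose_length is the distance from the TCP to the fingertips, in m); z points along the fingers, y is the line along which they close (so a half turn about z gives the same grasp; the last joint's range is limited). The gripper opens to 87 mm and grips with 3 to 60 N. Pads are 19 mm wide; open, the fingers measure 117 mm over their backs; the gripper's body (75 mm by 190 mm) begins 51 mm behind the grasp point.
Start: joints at [-59.439, 22.042, 0.453, 0, -68.411, -14.817], TCP at [0.17, -0.602, 0.405] pointing down, gripper open.
Joint ranges: [-179.83, 179.83], [-69.29, 118.12], [-61.27, 80.66], [-181.25, 117.63], [-171.15, -9.14], [-177.46, 177.46]. Speed limits (degrees/s): [159.86, 159.86, 180, 180, 180, 180].

## Interface

Orientations are given as a 3x3 rotation matrix whose columns are the frame's x, y, z axes.
In Python, from station import r, vision gives the robot as it stands. The module is installed in compiled form; this text tells all that it offers.
- The arm moves only by the shell command python3 -m creep 'ROWS'. ROWS is JSON, a list of rows, each a list of 7 numbers: the opening, from -1 (shut) to 1 (fully open), then the shift along the tool's x, y, z in mm, then the turn, a rotation vector about the tool's x, y, z in degrees. A call has 1 to 8 rows; each row is the pose to reach, as a shift and turn from the pose commanded when the call began, along the tool's axes at that moment; what a row does not reach only later rows make up. A row lasts 1/12 s, in which the tool goes at most 41.7 mm and 7.16 degrees, less where a joint would pass 70% of its speed; a pose out of reach is approached as far as the arm can. A call with a gripper value outside its range is refused whole. The fingers move at their own pace and stop on an object; the grip force is fixed at half the most. Time passes only in rows, so rows that repeat a pose let the fingers close. It gives the time, the measured TCP pose, the force, the opening and the grip force at its end, in the units of the state.
- r.sense(): the state, without advancing time (a new reading comes with each control period).
- vision.capture(name): name is "side" or "top" or "wrist"; returns (picture, depth): 384x512x3 uint8, red, green, blue; 384x512 float32, m along the optical axis (not along the pixel's ray), 0 where there is no reading.
- vision.camera_model(name): a dict with "vertical_fov" (degrees; the focal length in pixels is half the picture's height over the tangent of half this angle, whatever the lens; pixels are square), "cx", "cy" (the principal point, pixels), "distortion" ([k1, k2, p1, p2, k3] as OpenCV has them; the pictures are not rectified), "extrinsics" (4x4, takes a point from camera to world coordinates); the wrist camera has in their place "mount" (4x4, takes a point from camera to tool coordinates, whose origin is the TCP and whose axes are the flange's). Camera axes: x right, y down, z forward; pixel columns grow to the right and rows downward; lengths in m; the calibration is good to about 2 mm. A picture is of the moment at which its call begins: read the wrist's pose just before it. camera_model takes no time and is no camera call.
- r.finish_job(): hands the job in; it is judged then, once.
Trained networks look in the newest picture that a camera, given by its name, has taken for a name from the list of things; names that differ only in an ending like _2 or _b are one class to them, and where a whole thing is asked for, a point or a joint stands for the part that bears it (a point fixed in the world has none). Each returns a list of dicts, best first, with "conf" (0 to 1); they miss things now and then, are a little off and sometimes report something else, mostly with a low value. They report only what shows in the picture. A call takes as long as a camera call.
- vision.find_in(camera, thing): "uv" ([column, row] in pixels, amid what is visible of it).
- vision.cut_out(camera, thing): "region" (384x512 bool, what is visible of it) and "uv" ([column, row] in pixels, amid what is visible of it).
The state is a dict: "time_s": time; "joints": joint angles; "joint_velocities": joint speeds; "effort": joint torques, N m; "tcp_pos": TCP position; "ee_rot": TCP orientation; "wrist_force": force on the tool from outside, world axes, zero at the start; "moment": the same for the moment, N m; "gripper_width": opening from 0.0 (shut) to 1.0 (fully open); "gripper_force": force on a finger pad.
Only numpy, scipy, OpenCV 4.12 (cv2) and the standard library are available. Lean on these libraries where they do the work, as an engineer would, in place of code of your own. Each camera call takes 0.05 s, during which the arm holds its last target. There are 200 camera calls.

## Task

Push the tabs of the microscope's lens turret round until the green-coded lens clicks home under the camera tube, then, and not before, press the orange shutter button on its base fully down and let it go to take the picture. Push only the tabs, never the lens barrels. Leave the weld section on the stage undisturbed and every other thing on the bench where it stands.

Things in the scene. Friction and masses are not known exactly. Their poses are not given: they have to be found in the camera images.
- stand: The microscope, fixed to the bench. Origin on the bench right under the turret axis; its x points to the BACK of the microscope, z up. White base plate, top 32 mm up, reaching 195 mm to the front, 160 mm back, 110 mm to each side. Behind: black stage 120 x 150 mm, top 62 mm up, and a 32 mm column at x = 128 mm, 445 mm high. Its front faces world +y, turned up to 15 degrees towards -x or 40 towards +x.
- turret_axis (a point): Point on the vertical axis of the lens turret, 195 mm above the bench (just above the disc's top face). The turret is an aluminium disc 112 mm across, 14 mm thick, from 180 to 194 mm above the bench, with four upright black tabs outside its rim and four lens barrels hanging below it.
- tube_axis (a point): Point on the vertical axis of the camera tube, 40 mm behind the turret axis, 195 mm up; the working lens hangs below it. The tube is black, 40 mm across, from 210 mm up to a camera with its top at 466 mm, held by an arm 275 to 350 mm up. A white fixed carrier (43 mm wide, 197 to 211 mm up) bridges from the tube to 18 mm in front of the turret axis and hides the code under the tube.
- green_code (a point): Centre of the green code disc (22 mm across) on top of the turret above the green-coded lens, 40 mm from the turret axis, 195 mm up. Counter-clockwise from above the codes run green, blue, red, yellow, 90 degrees apart; the same colours are on the rim and on each lens. The lens is home when this point lies straight on the tube axis.
- turret (a joint): Turn of the turret in rad, positive counter-clockwise from above; 0 (or a full turn) = green home; another lens is home every quarter turn. Turns endlessly both ways. Between stations it turns with under 1 N at a tab and stays where left; a spring click draws it home from within 8 degrees of a station; entering or leaving one takes about 3 N at a tab. May start anywhere but green.
- shutter_top (a point): Centre of the top of the orange shutter button (26 mm across, in a black collar 42 mm across) on the front of the microscope's base, 165 mm in front of the turret axis; its top is 53 mm above the bench. Pressed straight down.
- shutter (a joint): Travel of the shutter button in m: 0 = up, 0.005 = fully pressed (about 5 N); it springs back when let go.
- specimen: Weld section in a black resin mount, 32 mm across and 18 mm high, loose on the stage under the tube. Origin at the centre of its underside.
- spare_lens: Spare lens, steel and brass, 26 mm across and 44 mm high, standing loose on the base about 75 mm to one side of the shutter button. Origin at the centre of its underside.
- tape: Yellow tape measure, 64 x 64 x 28 mm, lying loose on the bench in front of the microscope's base. Origin at the centre of its underside.
- caliper: Digital caliper, 235 mm long, lying loose on the drawing. Origin near the middle of its beam, on the bench.
- wash_bottle: White bottle with a blue cap, 60 mm across, 150 mm high, loose, behind the microscope. Origin at the centre of its underside.
- bracket: Welded steel bracket on a red magnetic V-block, about 250 mm high and 230 mm long, fixed to the right part of the bench. Origin at the centre of the V-block's underside.
- tab_1 (a point): Middle of the upright black tab on the turret halfway between the green and blue codes, 80 mm from the turret axis. The tab is a plate 28 mm long along the radius (66 to 94 mm from the axis), 8 mm thick, 34 mm high: from 182 to 216 mm above the bench, this point at 199 mm. When any lens is home, two tabs stand 45 degrees either side of the front and two 45 degrees either side of the tube.
- tab_2 (a point): Middle of the upright black tab on the turret halfway between the blue and red codes, 80 mm from the turret axis. The tab is a plate 28 mm long along the radius (66 to 94 mm from the axis), 8 mm thick, 34 mm high: from 182 to 216 mm above the bench, this point at 199 mm.
- tab_3 (a point): Middle of the upright black tab on the turret halfway between the red and yellow codes, 80 mm from the turret axis. The tab is a plate 28 mm long along the radius (66 to 94 mm from the axis), 8 mm thick, 34 mm high: from 182 to 216 mm above the bench, this point at 199 mm.
- tab_4 (a point): Middle of the upright black tab on the turret halfway between the yellow and green codes, 80 mm from the turret axis. The tab is a plate 28 mm long along the radius (66 to 94 mm from the axis), 8 mm thick, 34 mm high: from 182 to 216 mm above the bench, this point at 199 mm.
- lens_green: Steel lens barrel with the green band, hanging from the turret's underside (180 mm above the bench) at 40 mm from its axis, below the green code. Origin at its upper end. Not to be touched.
- lens_blue: Steel lens barrel with the blue band, hanging from the turret's underside (180 mm above the bench) at 40 mm from its axis, below the blue code. Origin at its upper end. Not to be touched.
- lens_red: Steel lens barrel with the red band, hanging from the turret's underside (180 mm above the bench) at 40 mm from its axis, below the red code. Origin at its upper end. Not to be touched.
- lens_yellow: Steel lens barrel with the yellow band, hanging from the turret's underside (180 mm above the bench) at 40 mm from its axis, below the yellow code. Origin at its upper end. Not to be touched.

How it is judged (in metres and radians):
On the way, in this order (a step that is already met when the one before it is completed fails the run):
1. the green-coded lens has clicked home under the camera tube (horizontal distance between green_code and tube_axis below 0.003 m and velocity of joint turret between -0.1 and 0.1 rad/s), for 0.3 s.
2. the shutter button is pressed down with the green lens home (horizontal distance between green_code and tube_axis below 0.003 m and value of joint shutter above 0.004 m), for 0.05 s.
At the end, for the whole second after the job is handed in: Green lens home (code within 3 mm of the tube axis, seen from above), turret at rest; shutter was pressed at least 4 mm with the green lens home and is up again; weld section within 4 mm of where it lay, other loose things within 15 mm (horizontal distance between green_code and tube_axis below 0.003 m and velocity of joint turret between -0.05 and 0.05 rad/s and value of joint shutter below 0.001 m and distance of specimen from where it was at the start of the episode below 0.004 m and angle between specimen's own z axis and vertical below 0.1 rad and distance of each of spare_lens, tape, caliper, wash_bottle from where it was at the start of the episode below 0.015 m); the robot touches nothing.
It fails at once if the shutter is pressed while the green lens is not home (horizontal distance between green_code and tube_axis above 0.004 m and value of joint shutter above 0.002 m).
It fails at once if a lens barrel is touched (contact force between any of the fingers, the arm and lens_green above 0.5 N or contact force between any of the fingers, the arm and lens_blue above 0.5 N or contact force between any of the fingers, the arm and lens_red above 0.5 N or contact force between any of the fingers, the arm and lens_yellow above 0.5 N).
It fails at once if the weld section is shifted or lifted off its place on the stage (distance of specimen from where it was at the start of the episode above 0.004 m).
It fails at once if a bystander is lifted or knocked out of place (distance of any of spare_lens, tape, caliper, wash_bottle from where it was at the start of the episode above 0.015 m).
It also fails if it takes over 58 s, if anything falls off the work surface, if the arm or the gripper's body presses on something with over 40 N, if the wrist force passes 120 N, or if a joint passes its speed limit or range.

## Working session

There is one attempt and no reset: what is moved stays moved. The work goes in short steps, Python scripts to look and compute and a shell command to move; the robot and the scene stay as the last step left them, time stands still between calls to the robot, and variables do not carry over. Pictures are saved under pics/ and viewed, at most 10 in all, crops included, and the job is handed in when it is done.

```bash
mkdir -p pics; cat > h.py <<'E'
import numpy as np, cv2
from station import r, vision
def cap(cam,name=None):
    s=r.sense(); p,d=vision.capture(cam)
    m=vision.camera_model(cam)
    if name: cv2.imwrite('pics/'+name,p[:,:,::-1])
    f=192/np.tan(np.radians(m['vertical_fov']/2))
    K=np.array([[f,0,m['cx']],[0,f,m['cy']],[0,0,1.]])
    if 'extrinsics' in m: T=np.array(m['extrinsics'])
    else:
        T=np.eye(4);T[:3,:3]=s['ee_rot'];T[:3,3]=s['tcp_pos'];T=T@np.array(m['mount'])
    return p,d,K,np.array(m['distortion'],float),T
def ray(c,uv):
    _,_,K,D,T=c
    n=cv2.undistortPoints(np.array([[uv]],float),K,D)[0,0]
    return T[:3,3],T[:3,:3]@np.array([n[0],n[1],1])
def atz(c,uv,z):
    o,v=ray(c,uv); return o+v*(z-o[2])/v[2]
def atd(c,uv):
    u,v=map(int,np.round(uv)); w=c[1][max(v-2,0):v+3,max(u-2,0):u+3]; w=w[w>0]
    o,q=ray(c,uv); return o+q*np.median(w) if len(w) else None
def proj(c,P):
    _,_,K,D,T=c; Ti=np.linalg.inv(T)
    return cv2.projectPoints(np.array(P,float).reshape(-1,1,3),cv2.Rodrigues(Ti[:3,:3])[0],Ti[:3,3],K,D)[0][:,0]
E
python3 - <<'E'
from h import *
np.set_printoptions(precision=3,suppress=True)
s=r.sense();print(s['time_s'],s['tcp_pos'],s['ee_rot'],r.nose_length)
H={'green_code':.195,'shutter_top':.053,'tab_1':.216,'tape':.02,'spare_lens':.07,'stand':.03}
for cam in('top','side'):
    c=cap(cam,cam+'0.png');print(cam,c[4][:3,3],c[4][:3,2])
    for t,z in H.items():
        for k in vision.find_in(cam,t)[:5]:
            print(t,round(k['conf'],2),np.round(k['uv']),atz(c,k['uv'],z),atd(c,k['uv']))
E
```

```text
0.0 [ 0.17  -0.601  0.404] [[-0.963 -0.271 -0.001]
 [-0.271  0.963  0.002]
 [ 0.     0.002 -1.   ]] 0.1822
top [ 0.418 -0.046  1.562] [ 0.099  0.009 -0.995]
green_code 0.82 [281. 198.] [ 0.512 -0.095  0.195] [ 0.511 -0.094  0.211]
shutter_top 0.3 [279. 192.] [ 0.546 -0.092  0.053] [ 0.534 -0.088  0.194]
tab_1 0.65 [283. 196.] [ 0.518 -0.103  0.216] [ 0.518 -0.103  0.212]
tape 0.73 [218. 192.] [0.551 0.154 0.02 ] [0.55  0.153 0.029]
spare_lens 0.57 [280. 197.] [ 0.525 -0.096  0.07 ] [ 0.515 -0.092  0.207]
stand 0.69 [280. 201.] [ 0.511 -0.096  0.03 ] [ 0.501 -0.091  0.198]
side [0.038 0.897 0.809] [ 0.399 -0.741 -0.54 ]
green_code 0.76 [264. 170.] [ 0.503 -0.079  0.195] [ 0.504 -0.081  0.193]
green_code 0.59 [209. 257.] [0.441 0.334 0.195] [0.55  0.181 0.028]
tab_1 0.94 [261. 175.] [ 0.483 -0.018  0.216] [ 0.501 -0.055  0.192]
tape 0.81 [212. 257.] [0.549 0.168 0.02 ] [0.543 0.177 0.029]
tape 0.52 [261. 151.] [ 0.72  -0.503  0.02 ] [ 0.658 -0.375  0.092]
tape 0.48 [146. 329.] [0.554 0.456 0.02 ] [0.559 0.452 0.013]
tape 0.46 [271. 197.] [ 0.53  -0.196  0.02 ] [ 0.499 -0.127  0.07 ]
tape 0.31 [272. 191.] [ 0.543 -0.233  0.02 ] [ 0.505 -0.148  0.079]
spare_lens 0.23 [265. 169.] [ 0.6   -0.286  0.07 ] [ 0.505 -0.086  0.195]
stand 0.51 [272. 196.] [ 0.523 -0.186  0.03 ] [ 0.497 -0.127  0.072]
```

```bash
python3 - <<'E'
import cv2
a=cv2.imread('pics/top0.png')[110:300,190:390];b=cv2.imread('pics/side0.png')[80:290,170:370]
cv2.imwrite('pics/tc.png',cv2.resize(a,(800,600) if 0 else (630,600),interpolation=2))
cv2.imwrite('pics/sc.png',cv2.resize(b,(571,600),interpolation=2))
E
```

```text
(no output)
```

View pics/tc.png

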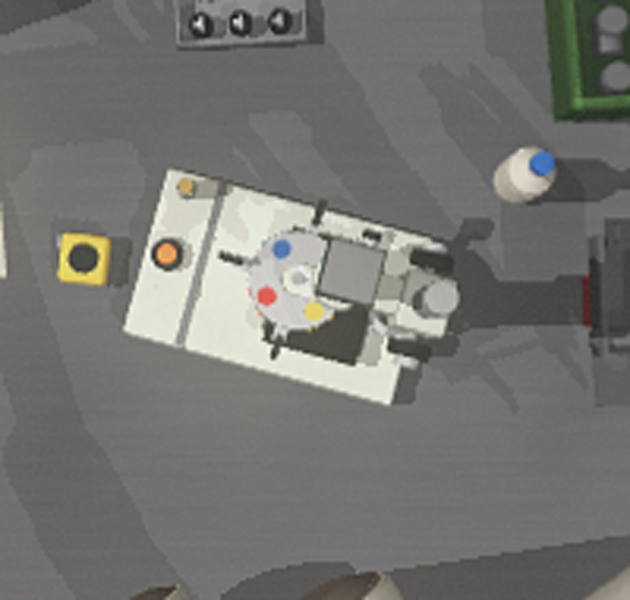

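View pics/sc.png

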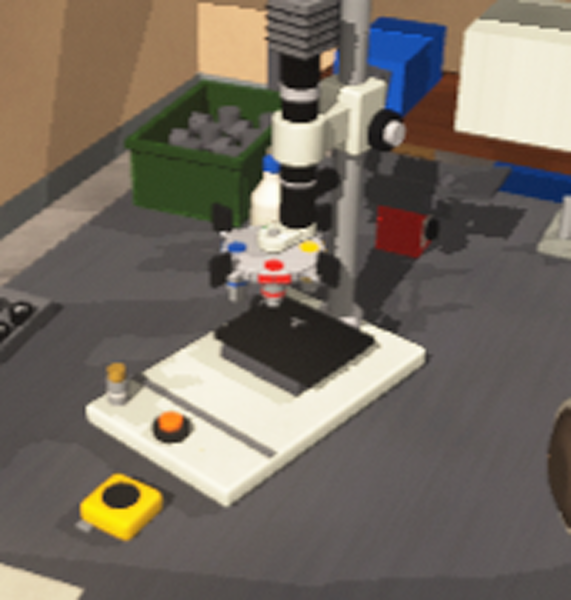

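The top view shows the turret with blue (~crop 282,249), red (267,296) and yellow (315,312) visible, and green hidden at upper right under the tube. The button is at (167,253), the spare lens at (186,187) and the tape at (84,258). The side view agrees.

```bash
python3 - <<'E'
from h import *
np.set_printoptions(precision=4,suppress=True)
c=cap('top');hsv=cv2.cvtColor(c[0],cv2.COLOR_RGB2HSV)
def blob(lo,hi,box,z,n):
    m=cv2.inRange(hsv,lo,hi);mm=np.zeros_like(m);x0,x1,y0,y1=box;mm[y0:y1,x0:x1]=m[y0:y1,x0:x1]
    v,u=np.nonzero(mm);uv=(u.mean(),v.mean());P=atz(c,uv,z);print(n,len(u),np.round(uv,1),P);return P[:2]
t=(268,300,180,216)
b=blob((100,110,60),(125,255,255),t,.195,'blue')
rd=blob((170,110,60),(180,255,255),t,.195,'red')
y=blob((20,110,60),(35,255,255),t,.195,'yel')
g=blob((45,110,60),(80,255,255),(268,315,170,216),.195,'green') if cv2.inRange(hsv,(45,110,60),(80,255,255))[170:216,268:315].any() else None
o=blob((5,130,100),(17,255,255),(235,252,182,200),.053,'orange')
A=(b+y)/2;print('axis',A,np.linalg.norm(b-A),np.linalg.norm(y-A),np.linalg.norm(rd-A))
f=o-A;print('front',np.linalg.norm(f),np.degrees(np.arctan2(f[1],f[0])))
for n,p in(('b',b),('r',rd),('y',y)):
    d=p-A;print(n,np.degrees(np.arctan2(d[1],d[0])))
for uv in((231,259),(320,212),(275,345)):
    d=atz(c,(190+uv[0]/3.15,110+uv[1]/3.158),.216)[:2]-A;print('tab',np.linalg.norm(d),np.degrees(np.arctan2(d[1],d[0])))
E
```

```text
blue 19 [278.9 188.4] [ 0.5475 -0.0884  0.195 ]
red 0 [nan nan] [nan nan nan]
yel 23 [289.2 208.1] [ 0.4764 -0.125   0.195 ]
orange 30 [242.5 189.8] [0.556  0.0519 0.053 ]
axis [ 0.5119 -0.1067] 0.039992451222400645 0.03999245122240075 nan
front 0.16466947707095236 74.46917344308801
b 27.209205079903647
r nan
y -152.79079492009643
tab 0.0771255269973389 74.23585958629005
tab 0.0784163736607175 -19.745130507035555
tab 0.0795879825259604 161.51453009637788<stdin>:6: RuntimeWarning: Mean of empty slice.
  ret = ret.dtype.type(ret / rcount)
```

```bash
python3 - <<'E'
from h import *
np.set_printoptions(precision=3,suppress=True)
c=cap('top');d=c[1];U,V=np.meshgrid(np.arange(512),np.arange(384))
n=cv2.undistortPoints(np.stack([U,V],-1).reshape(-1,1,2).astype(float),c[2],c[3])[:,0]
P=(np.c_[n,np.ones(len(n))]*d.reshape(-1,1))@c[4][:3,:3].T+c[4][:3,3]
P=P[d.ravel()>0]
gx=np.arange(.1,.75,.05);gy=np.arange(.2,-.8,-.05)
print('max height mm; cols y',np.round(gy,2))
for x in gx[::-1]:
    print('%.2f'%x,*['%4d'%(1000*max([q for q in P[(abs(P[:,0]-x)<.025)&(abs(P[:,1]-y)<.025),2]],default=0)) for y in gy])
s=r.sense();R=np.array(s['ee_rot']);A=np.array([.512,-.107])
u=lambda a:np.array([np.cos(np.radians(a)),np.sin(np.radians(a))])
S=A+.080*u(162)-.035*u(51);E=A+.080*u(119.5)-.0214*u(29.5)
print('start',S,'end',E,'tube',A+.04*u(-105.5))
D=np.r_[S,.43]-s['tcp_pos'];print('tool shift',1000*R.T@D, 'long axis now',np.degrees(np.arctan2(R[1,1],R[0,1])))
E
```

```text
max height mm; cols y [ 0.2   0.15  0.1   0.05  0.   -0.05 -0.1  -0.15 -0.2  -0.25 -0.3  -0.35
 -0.4  -0.45 -0.5  -0.55 -0.6  -0.65 -0.7  -0.75]
0.70    9    8    8   12    9   10    9   10    9    9   10    7  110   11    9    9   10   11    8    8
0.65   10    9    7   79   81   37   36    9    8   10   11   94  157  102   10   10   10    7    8    6
0.60   33   32   30   44   42   41  204  222   61   39   32   10   88    9  234  238    8    9   12    8
0.55   34   40   39   59  216  219  451  469  317  332   31   11   13  129  255  254    7   12   13    8
0.50   35   36   38   39   39  203  469  470  452  448    9   10   10  124  127  129    9    8    9    8
0.45    9   10   40   42   41  200  221  465  449  449   10    9   12  129  129  128    8    8   12    6
0.40    8    9    8   11   30   39  219   69  329  325   10   10   10  132  536  537    9    9   10    8
0.35    9   10    9    9    9    7    8    9   36   30    7    8   10  569  574  569   10    9    9    7
0.30    9   11    9    9    9    9    7   10    8    8   11   10  605  604  593  575  554   75   -1    0
0.25   10    9    9   11   10  719  741  735    8    9  651  653  642  618  594  577  571   48    0    0
0.20    8    9    8    8  499  722  738  739  723  691  688  675  645  614    9  588  595  589    0    0
0.15    7    8  227  367  506  634  733  739  734  716  694  670   10    9  340  590  596  591    0    6
0.10    9  185  230  357  456  478  708  735  735  725  679    8    8    9  341  338    0    0   11   -1
start [ 0.414 -0.109] end [ 0.454 -0.048] tube [ 0.501 -0.146]
tool shift [-368.62   407.283  -25.235] long axis now 105.74643181582253
```

```bash
python3 -m creep '[[-1,0,0,-40,0,0,0],[-1,0,0,-80,0,0,0],[-1,0,0,-120,0,0,0],[-1,0,0,-160,0,0,0],[-1,0,0,-195,0,0,0],[-1,0,0,-195,0,0,0]]' && python3 -m creep '[[-1,-26,30,0,0,0,0],[-1,-52,60,0,0,0,0],[-1,-78,90,0,0,0,0],[-1,-104,120,0,0,0,0],[-1,-130,150,0,0,0,0],[-1,-156,180,0,0,0,0],[-1,-180,210,0,0,0,0],[-1,-180,210,0,0,0,0]]' && python3 -m creep '[[-1,-26,30,0,0,0,6],[-1,-52,60,0,0,0,12],[-1,-78,90,0,0,0,18],[-1,-104,120,0,0,0,24],[-1,-130,150,0,0,0,30],[-1,-156,180,0,0,0,36],[-1,-177,210,0,0,0,42],[-1,-177,210,0,0,0,49]]'; python3 - <<'E'
from h import *
np.set_printoptions(precision=3,suppress=True)
s=r.sense();R=np.array(s['ee_rot']);print(s['time_s'],s['joints'],s['tcp_pos'],'long',np.degrees(np.arctan2(R[1,1],R[0,1])))
c=cap('wrist','w0.png')
for t in('tab_1','green_code','shutter_top','spare_lens'):
    for k in vision.find_in('wrist',t)[:4]:print(t,k['conf'],k['uv'],atd(c,k['uv']))
E
```

```text
time_s: 1.3
tcp_pos: [0.1685, -0.6007, 0.6092]
ee_rot: [[-0.963, -0.271, 0.005], [-0.271, 0.962, -0.016], [-0.0, -0.016, -1.0]]
wrist_force: [-0.4, 0.8, 1.3]
gripper_width: 0.635
gripper_force: 0.0
time_s: 1.97
tcp_pos: [0.2867, -0.3461, 0.6006]
ee_rot: [[-0.961, -0.278, 0.003], [-0.278, 0.961, -0.0], [-0.003, -0.001, -1.0]]
wrist_force: [0.2, 0.2, -0.4]
gripper_width: 0.045
gripper_force: 0.0
time_s: 2.63
tcp_pos: [0.3979, -0.1033, 0.5997]
ee_rot: [[-0.863, 0.505, 0.001], [0.505, 0.863, 0.0], [-0.0, 0.001, -1.0]]
wrist_force: [0.5, -0.9, 0.4]
gripper_width: 0.008
gripper_force: 0.0
2.6333 [   8.326   -4.379   -4.355   -0.005  -89.983 -128.643] [ 0.398 -0.103  0.6  ] long 59.68323969849893
tab_1 0.87 [286.8, 202.6] [ 0.463 -0.091  0.195]
green_code 0.88 [285.1, 202.5] [ 0.462 -0.093  0.195]
shutter_top 0.48 [362.9, 185.8] [0.554 0.049 0.054]
```

View pics/w0.png

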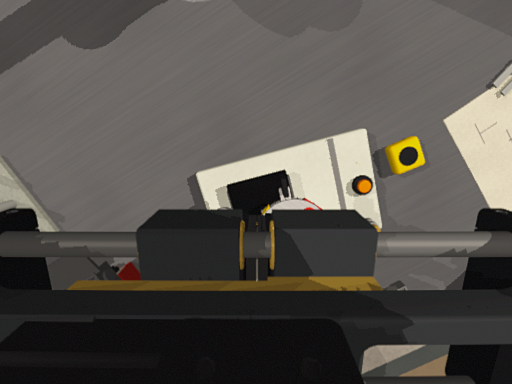

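```bash
python3 -m creep '[[-1,-8,1,0,0,0,6],[-1,-17,3,0,0,0,12],[-1,-17,3,0,0,0,18],[-1,-17,3,0,0,0,25],[-1,-17,3,30,0,0,25],[-1,-17,3,65,0,0,25],[-1,-17,3,100,0,0,25],[-1,-17,3,140,0,0,25]]' ; python3 -m creep '[[-1,0,0,20,0,0,0],[-1,0,0,40,0,0,0],[-1,0,0,60,0,0,0],[-1,0,0,79,0,0,0],[-1,0,0,79,0,0,0],[-1,0,0,79,0,0,0]]'; python3 - <<'E'
from h import *
np.set_printoptions(precision=3,suppress=True)
s=r.sense();R=np.array(s['ee_rot']);print(s['time_s'],s['joints'],s['tcp_pos'],R,s['wrist_force'])
c=cap('side','s1.png')
cv2.imwrite('pics/s1c.png',cv2.resize(cv2.imread('pics/s1.png')[60:250,190:390],(632,600),interpolation=2))
p=c[0];hsv=None
E
```

```text
time_s: 3.55
tcp_pos: [0.4133, -0.1122, 0.4595]
ee_rot: [[-0.572, 0.821, 0.004], [0.821, 0.572, -0.0], [-0.002, 0.003, -1.0]]
wrist_force: [1.2, 0.7, -0.3]
gripper_width: 0.005
gripper_force: 0.0
time_s: 4.05
tcp_pos: [0.4137, -0.1118, 0.3806]
ee_rot: [[-0.572, 0.82, -0.002], [0.82, 0.572, -0.001], [0.0, -0.002, -1.0]]
wrist_force: [-0.3, 0.7, 0.2]
gripper_width: 0.003
gripper_force: 0.0
4.05 [   6.781    3.811  -27.54     0.037  -58.749 -151.92 ] [ 0.414 -0.112  0.381] [[-0.572  0.82  -0.002]
 [ 0.82   0.572 -0.001]
 [ 0.    -0.002 -1.   ]] [-0.347  0.714  0.212]
```

View pics/s1c.png

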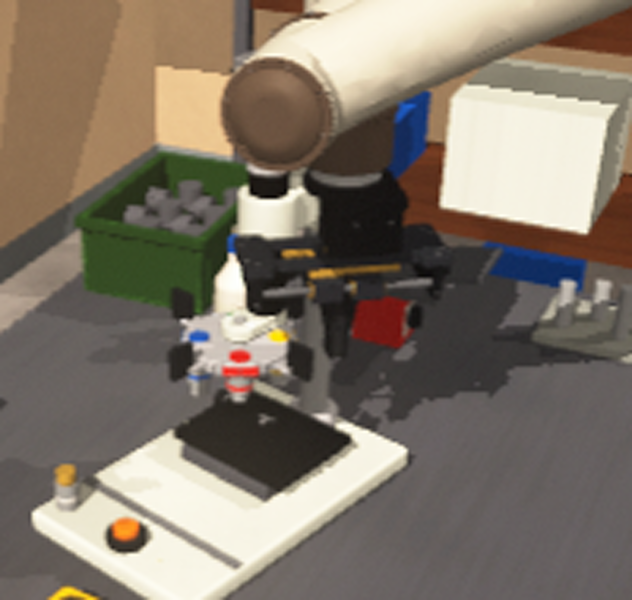

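The finger (crop 336,350) stands clear just behind the robot-side tab (300,362). Pushing that tab clockwise now.

```bash
python3 -m creep '[[-1,3,6,0,0,0,0],[-1,5,12,0,0,0,0],[-1,8,18,0,0,0,0],[-1,10,24,0,0,0,0],[-1,12,29,0,0,0,0],[-1,14,34,0,0,0,0],[-1,16,39,0,0,0,0],[-1,18,43,0,0,0,0]]'; python3 -m creep '[[-1,1,3,0,0,0,0],[-1,3,6,0,0,0,0],[-1,4,9,0,0,0,0],[-1,5,12,0,0,0,0],[-1,6,14,0,0,0,0],[-1,7,16,0,0,0,0],[-1,7,16,0,0,0,0]]';  cat > ang.py <<'E'
from h import *
np.set_printoptions(precision=3,suppress=True)
def ang(cam,A=np.array([.512,-.107]),save=None):
    c=cap(cam,save);hsv=cv2.cvtColor(c[0],cv2.COLOR_RGB2HSV)
    q=proj(c,[[A[0],A[1],.195]])[0];U,V=np.meshgrid(np.arange(512),np.arange(384))
    for n,lo,hi,off in(('green',(45,110,60),(85,255,255),0),('blue',(100,110,60),(125,255,255),90),('yellow',(20,110,60),(35,255,255),270),('red',(172,130,60),(180,255,255),180)):
        m=(cv2.inRange(hsv,lo,hi)>0)&(np.hypot(U-q[0],V-q[1])<25)
        if m.sum()<5: continue
        P=atz(c,(U[m].mean(),V[m].mean()),.195)[:2];d=P-A
        print(cam,n,m.sum(),P,'r',np.linalg.norm(d),'turret',(np.degrees(np.arctan2(d[1],d[0]))-off+105.5+180)%360-180)
if __name__=='__main__':
    s=r.sense();print(s['time_s'],s['joints'],s['tcp_pos'],s['wrist_force'])
    import sys;ang('top');ang('side',save=sys.argv[1] if len(sys.argv)>1 else None)
E
python3 ang.py s2.png
```

```text
time_s: 4.77
tcp_pos: [0.4392, -0.0709, 0.3807]
ee_rot: [[-0.574, 0.819, -0.001], [0.819, 0.574, -0.001], [-0.0, -0.001, -1.0]]
wrist_force: [-1.0, -7.2, 0.5]
gripper_width: 0.002
gripper_force: 3.2
time_s: 5.35
tcp_pos: [0.4483, -0.0559, 0.3807]
ee_rot: [[-0.573, 0.819, 0.001], [0.819, 0.573, 0.001], [0.0, 0.001, -1.0]]
wrist_force: [-0.2, -0.2, -0.3]
gripper_width: 0.003
gripper_force: 0.1
5.35 [  13.592    6.194  -24.795   -0.044  -58.966 -158.601] [ 0.448 -0.056  0.381] [-0.244 -0.238 -0.349]
top blue 23 [ 0.552 -0.109] r 0.03985795274319482 turret 12.545375495037291
side green 20 [ 0.604 -0.143] r 0.09847884565813726 turret 83.94524813152492
side blue 14 [ 0.55  -0.106] r 0.03799868714335403 turret 16.843309508842026
side yellow 25 [ 0.455 -0.095] r 0.05805028281220837 turret 3.223303852300944
```

```bash
python3 -m creep '[[-1,1,2,0,0,0,0],[-1,1,4,0,0,0,0],[-1,2,5,0,0,0,0],[-1,2,6,0,0,0,0],[-1,3,7,0,0,0,0],[-1,3,8,0,0,0,0],[-1,3,8,0,0,0,0]]'; python3 ang.py s3.png
```

```text
time_s: 6.03
tcp_pos: [0.453, -0.0491, 0.3807]
ee_rot: [[-0.573, 0.82, 0.0], [0.82, 0.573, 0.001], [0.0, 0.001, -1.0]]
wrist_force: [-1.3, -0.6, 0.1]
gripper_width: 0.006
gripper_force: 0.2
6.0333 [  14.335    6.591  -24.324   -0.027  -59.058 -159.357] [ 0.453 -0.049  0.381] [-1.3   -0.59   0.058]
top blue 22 [ 0.551 -0.112] r 0.03910436947898933 turret 8.012350082748412
side green 13 [ 0.59  -0.143] r 0.08604739660929356 turret 80.75037567869697
side blue 17 [ 0.552 -0.11 ] r 0.039843422586501795 turret 10.988621661669015
side yellow 30 [ 0.463 -0.089] r 0.05243389411346922 turret -4.921173232826732
```

Top view says about 8°, and a light force is building up. A few millimetres more.

```bash
python3 -m creep '[[-1,0,1,0,0,0,0],[-1,1,2,0,0,0,0],[-1,1,3,0,0,0,0],[-1,1,4,0,0,0,0],[-1,1,4,0,0,0,0],[-1,1,4,0,0,0,0]]'; python3 ang.py s4.png
```

```text
time_s: 6.63
tcp_pos: [0.4558, -0.0461, 0.3808]
ee_rot: [[-0.573, 0.819, 0.001], [0.819, 0.573, 0.0], [-0.0, 0.001, -1.0]]
wrist_force: [-0.5, 0.9, 0.2]
gripper_width: 0.009
gripper_force: 0.0
6.6333 [  14.637    6.83   -24.036   -0.007  -59.082 -159.666] [ 0.456 -0.046  0.381] [-0.468  0.852  0.188]
top blue 20 [ 0.551 -0.114] r 0.0394025156448341 turret 5.175076617286777
side green 15 [ 0.583 -0.144] r 0.07991808275528006 turret 77.74568857924373
side blue 16 [ 0.551 -0.112] r 0.03978248911101406 turret 7.665871013079709
side yellow 34 [ 0.471 -0.083] r 0.04710616551794594 turret -14.547962554750626
```

```bash
python3 -m creep '[[-1,0,1,0,0,0,0],[-1,0,2,0,0,0,0],[-1,1,3,0,0,0,0],[-1,1,3,0,0,0,0],[-1,1,3,0,0,0,0],[-1,1,3,0,0,0,0]]'; python3 ang.py s5.png;  python3 - <<'E'
import cv2
cv2.imwrite('pics/s5c.png',cv2.resize(cv2.imread('pics/s5.png')[110:210,210:330],(720,600),interpolation=2))
E
```

```text
time_s: 7.23
tcp_pos: [0.4575, -0.0436, 0.3808]
ee_rot: [[-0.573, 0.819, 0.0], [0.819, 0.573, 0.0], [-0.0, 0.0, -1.0]]
wrist_force: [-0.2, -0.3, 0.1]
gripper_width: 0.004
gripper_force: 0.0
7.2333 [  14.898    6.989  -23.855   -0.007  -59.139 -159.929] [ 0.458 -0.044  0.381] [-0.18  -0.306  0.089]
top blue 19 [ 0.551 -0.115] r 0.03956447673540811 turret 3.257777095363366
top yellow 8 [ 0.473 -0.104] r 0.03879313787561171 turret 11.099596558342256
side green 22 [ 0.587 -0.158] r 0.09075890974545239 turret 71.58692318690228
side blue 17 [ 0.551 -0.113] r 0.039117983457929724 turret 6.204021652296262
side yellow 39 [ 0.468 -0.086] r 0.048659871167507196 turret -10.02283531045606
```

View pics/s5c.png

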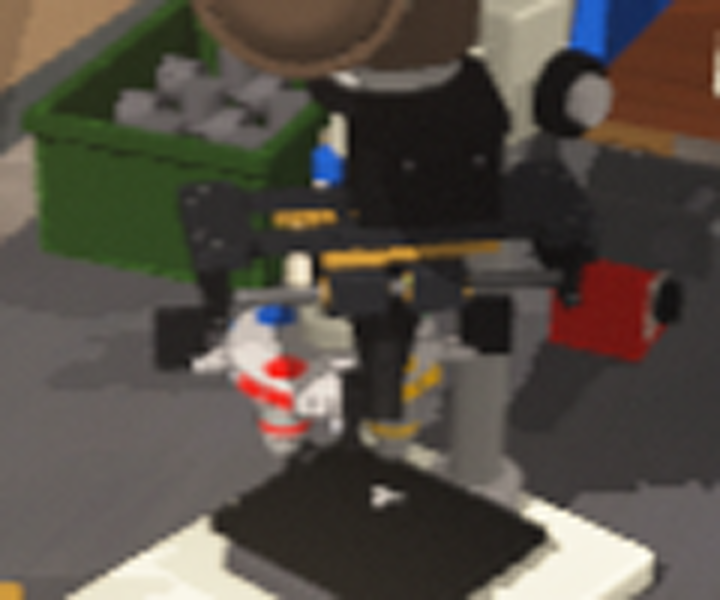

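```bash
python3 -m creep '[[-1,0,1,0,0,0,0],[-1,0,2,0,0,0,0],[-1,0,2,0,0,0,0],[-1,0,2,0,0,0,0]]'; python3 ang.py | grep top; python3 -m creep '[[-1,0,1,0,0,0,0],[-1,0,2,0,0,0,0],[-1,0,2,0,0,0,0],[-1,0,2,0,0,0,0]]'; python3 ang.py|grep top
```

```text
time_s: 7.67
tcp_pos: [0.4592, -0.0425, 0.3807]
ee_rot: [[-0.573, 0.82, 0.0], [0.82, 0.573, 0.0], [-0.0, 0.0, -1.0]]
wrist_force: [-0.4, -0.6, 0.2]
gripper_width: 0.005
gripper_force: 0.0
top blue 19 [ 0.55  -0.117] r 0.039538959129990794 turret 0.9935441243537753
top yellow 11 [ 0.472 -0.102] r 0.04000295871053238 turret 7.8780091956793115
time_s: 8.1
tcp_pos: [0.4605, -0.0416, 0.3807]
ee_rot: [[-0.573, 0.82, -0.001], [0.82, 0.573, -0.0], [0.0, -0.001, -1.0]]
wrist_force: [-0.6, -0.8, 1.4]
gripper_width: 0.004
gripper_force: 0.9
top blue 19 [ 0.55  -0.117] r 0.03944997547944322 turret 0.3924461681628202
top yellow 9 [ 0.473 -0.101] r 0.03912007488799104 turret 6.804165399668193
```

```bash
python3 -m creep '[[-1,0,-5,0,0,0,0],[-1,0,-10,0,0,0,0],[-1,0,-15,0,0,0,0],[-1,0,-25,0,0,0,0],[-1,-15,-40,0,0,0,0],[-1,-15,-40,0,0,0,0]]'; python3 ang.py s6.png;  python3 - <<'E'
import cv2
cv2.imwrite('pics/s6c.png',cv2.resize(cv2.imread('pics/s6.png')[110:210,210:330],(720,600),interpolation=2))
E
```

```text
time_s: 8.7
tcp_pos: [0.4351, -0.0783, 0.3808]
ee_rot: [[-0.572, 0.82, -0.0], [0.82, 0.572, -0.0], [0.0, -0.0, -1.0]]
wrist_force: [-0.8, -0.3, 0.2]
gripper_width: 0.005
gripper_force: 0.0
8.7 [  10.99     5.205  -25.932    0.     -58.884 -156.116] [ 0.435 -0.078  0.381] [-0.817 -0.285  0.19 ]
top blue 21 [ 0.55  -0.117] r 0.03897581951733228 turret 0.41641505492628994
side green 101 [ 0.599 -0.163] r 0.10309245347937607 turret 72.74778770490292
side blue 16 [ 0.549 -0.114] r 0.03817963855203467 turret 4.440704085070024
side yellow 57 [ 0.459 -0.069] r 0.06542687684249733 turret -19.95238256938532
```

View pics/s6c.png

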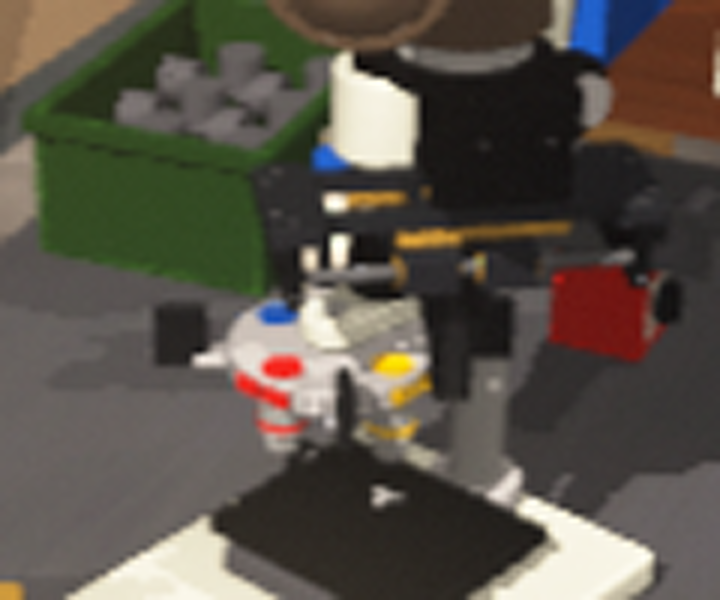

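Red at (282,367), yellow at (393,363), blue at (277,313). The turret stayed put on release and is near home, but I want a clearer measurement with the arm out of the way.

```bash
python3 -m creep '[[-1,0,0,-40,0,0,0],[-1,0,0,-80,0,0,0],[-1,0,0,-120,0,0,0],[-1,0,0,-160,0,0,0],[-1,0,0,-200,0,0,0],[-1,-20,0,-215,0,0,-6],[-1,-40,0,-215,0,0,-12],[-1,-40,0,-215,0,0,-18]]'|head -2; python3 - <<'E'
from h import *
np.set_printoptions(precision=3,suppress=True)
m=vision.camera_model('wrist');print(m)
s=r.sense();print(s['tcp_pos'],np.array(s['ee_rot']),s['joints'])
E
```

```text
time_s: 9.47
tcp_pos: [0.4608, -0.1103, 0.5965]
{'vertical_fov': 70.26090412076059, 'cx': 256.50976804512527, 'cy': 190.29171122483316, 'distortion': array([-0.014,  0.   ,  0.   ,  0.   ,  0.   ]), 'mount': array([[ 0.   , -0.97 , -0.244,  0.066],
       [ 1.   ,  0.   ,  0.001, -0.001],
       [-0.001, -0.244,  0.97 ,  0.019],
       [ 0.   ,  0.   ,  0.   ,  1.   ]])}
[ 0.461 -0.11   0.597] [[-0.801  0.599  0.003]
 [ 0.599  0.801  0.   ]
 [-0.002  0.002 -1.   ]] [   6.258    2.423    1.849    0.011  -89.273 -133.062]
```

```bash
python3 -m creep '[[-1,3,35,0,0,0,-7],[-1,6,70,0,0,0,-14],[-1,9,105,0,0,0,-21],[-1,12,140,0,0,0,-28],[-1,16,165,0,0,0,-35],[-1,20,185,0,0,0,-42],[-1,20,185,0,0,0,-49],[-1,20,185,0,0,0,-56]]'|head -2;python3 -m creep '[[-1,0,0,0,0,0,-7],[-1,0,0,0,0,0,-14],[-1,0,0,0,0,0,-21],[-1,0,0,0,0,0,-28],[-1,0,0,0,0,0,-35],[-1,0,0,0,0,0,-42],[-1,0,0,0,0,0,-49],[-1,0,0,0,0,0,-55]]'; python3 -m creep '[[-1,0,0,0,0,0,0],[-1,0,0,0,0,0,0],[-1,0,0,0,0,0,0]]'|head -2; python3 - <<'E'
from ang import *
ang('top');ang('side');ang('wrist',save='w1.png')
s=r.sense();print(s['joints'])
cv2.imwrite('pics/w1c.png',cv2.resize(cv2.imread('pics/w1.png')[0:220,130:420],(790,600),interpolation=2))
c=cap('wrist');hsv=cv2.cvtColor(c[0],cv2.COLOR_RGB2HSV);m=cv2.inRange(hsv,(5,150,100),(16,255,255))
k,l,st,ce=cv2.connectedComponentsWithStats(m)
for i in range(1,k):
    if st[i,4]>40:print(st[i],ce[i],atz(c,ce[i],.053))
print(proj(c,[[.556,.052,.053],[.512,-.107,.195]]))
E
```

```text
time_s: 10.13
tcp_pos: [0.5557, 0.0523, 0.5947]
time_s: 10.8
tcp_pos: [0.5549, 0.0508, 0.5956]
ee_rot: [[-0.27, -0.963, -0.0], [-0.963, 0.27, 0.0], [-0.0, 0.0, -1.0]]
wrist_force: [0.3, -0.1, 0.3]
gripper_width: 0.002
gripper_force: 0.0
time_s: 11.05
tcp_pos: [0.5549, 0.0505, 0.5957]
top blue 21 [ 0.55  -0.117] r 0.03897581951733228 turret 0.41641505492628994
top yellow 22 [ 0.474 -0.096] r 0.039922301987607225 turret -0.7388122708807998
side green 105 [ 0.599 -0.165] r 0.1045647514461303 turret 71.98476413378262
side blue 16 [ 0.549 -0.114] r 0.03817963855203467 turret 4.440704085070024
side yellow 62 [ 0.458 -0.071] r 0.06549402091311134 turret -18.23024918291179
wrist blue 10 [ 0.542 -0.116] r 0.031180953417914596 turret -0.35591723941826103
wrist yellow 19 [ 0.483 -0.099] r 0.030377147547106197 turret 0.40062732392905787
[ 21.853  11.437  12.213  -0.005 -90.776 -37.952]
[[256.424 158.986]
 [254.866  44.799]]
```

View pics/w1c.png

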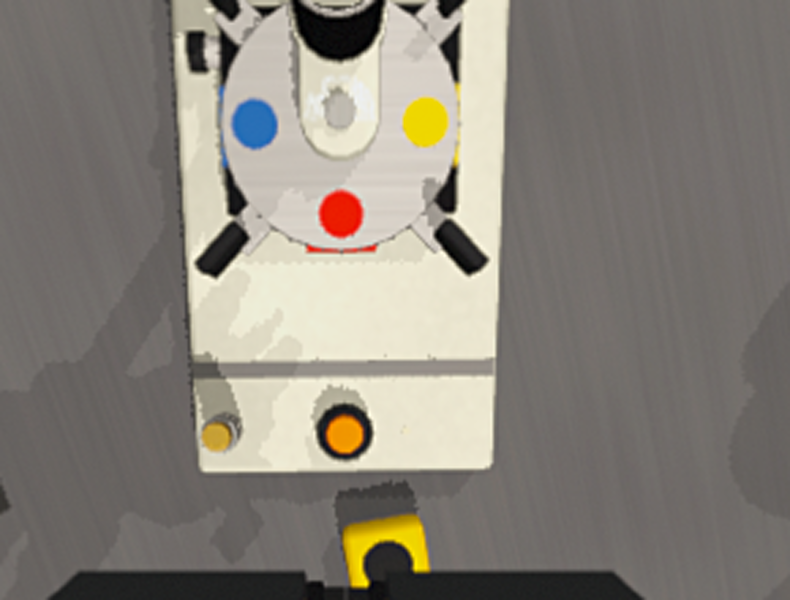

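The wrist view shows blue (254,124) and yellow (425,122) level and red (341,214) on the carrier's centre line, so green is home. The button at (344,434) is straight below the tool. Going down to press.

```bash
python3 -m creep '[[-1,-2,0,40,0,0,0],[-1,-2,0,80,0,0,0],[-1,-2,0,120,0,0,0],[-1,-2,0,160,0,0,0],[-1,-2,0,200,0,0,0],[-1,-2,0,240,0,0,0],[-1,-2,0,280,0,0,0],[-1,-2,0,310,0,0,0]]' && python3 -m creep '[[-1,0,0,20,0,0,0],[-1,0,0,35,0,0,0],[-1,0,0,42,0,0,0],[-1,0,0,42,0,0,0],[-1,0,0,42,0,0,0]]' && python3 - <<'E'
from ang import *
ang('top')
E
```

```text
time_s: 11.92
tcp_pos: [0.5545, 0.0519, 0.2827]
ee_rot: [[-0.277, -0.961, -0.003], [-0.961, 0.277, -0.001], [0.002, 0.003, -1.0]]
wrist_force: [0.6, -0.2, -1.5]
gripper_width: 0.005
gripper_force: 0.0
time_s: 12.33
tcp_pos: [0.5559, 0.0523, 0.2442]
ee_rot: [[-0.276, -0.961, 0.001], [-0.961, 0.276, -0.0], [-0.0, -0.001, -1.0]]
wrist_force: [0.5, -0.2, 0.9]
gripper_width: 0.002
gripper_force: 0.0
top blue 18 [ 0.55  -0.118] r 0.039276543299427244 turret -0.5495794665693836
top yellow 23 [ 0.473 -0.095] r 0.0408639845717704 turret -1.2942501353738294
```

Tip is at z = 62 mm. Pressing to about 47 mm.

```bash
python3 -m creep '[[-1,0,0,4,0,0,0],[-1,0,0,8,0,0,0],[-1,0,0,10,0,0,0],[-1,0,0,12,0,0,0],[-1,0,0,13,0,0,0],[-1,0,0,14,0,0,0],[-1,0,0,14,0,0,0],[-1,0,0,14,0,0,0]]'
```

```text
time_s: 13.05
tcp_pos: [0.5557, 0.0524, 0.2306]
ee_rot: [[-0.276, -0.961, 0.001], [-0.961, 0.276, 0.0], [-0.001, -0.001, -1.0]]
wrist_force: [-1.5, 1.5, 6.5]
gripper_width: 0.005
gripper_force: 3.0
```

```bash
python3 -m creep '[[-1,0,0,1,0,0,0],[-1,0,0,2,0,0,0],[-1,0,0,2,0,0,0],[-1,0,0,2,0,0,0]]'
```

```text
time_s: 13.38
tcp_pos: [0.5557, 0.0525, 0.2304]
ee_rot: [[-0.275, -0.961, 0.002], [-0.961, 0.275, -0.0], [-0.0, -0.002, -1.0]]
wrist_force: [-4.8, 1.7, 16.3]
gripper_width: 0.006
gripper_force: 8.1
```

Hard stop: the force rose to 16 N with no further travel, so the button is fully down. Releasing and withdrawing.

```bash
python3 -m creep '[[-1,0,0,-5,0,0,0],[-1,0,0,-12,0,0,0],[-1,0,0,-30,0,0,0],[-1,0,0,-70,0,0,0],[-1,0,0,-110,0,0,0],[-1,0,0,-150,0,0,0],[-1,0,0,-190,0,0,0],[-1,0,0,-230,0,0,0]]' | head -2; python3 -m creep '[[-1,0,0,-40,0,0,0],[-1,0,0,-80,0,0,0],[-1,0,0,-130,0,0,0],[-1,0,0,-130,0,0,0],[-1,0,0,-130,0,0,0],[-1,0,0,-130,0,0,0],[-1,0,0,-130,0,0,0]]'; python3 - <<'E'
from ang import *
ang('top');ang('wrist',save='w2.png')
c=cap('wrist');print(atd(c,(256.4,159)))
cv2.imwrite('pics/w2c.png',cv2.resize(cv2.imread('pics/w2.png')[0:220,130:420],(790,600),interpolation=2))
E
```

```text
time_s: 14.05
tcp_pos: [0.5548, 0.0519, 0.4595]
time_s: 14.63
tcp_pos: [0.5555, 0.0523, 0.5858]
ee_rot: [[-0.276, -0.961, -0.004], [-0.961, 0.276, -0.0], [0.001, 0.003, -1.0]]
wrist_force: [-0.1, 0.5, 0.4]
gripper_width: 0.004
gripper_force: 0.0
top blue 21 [ 0.55  -0.117] r 0.03897581951733228 turret 0.41641505492628994
top yellow 21 [ 0.473 -0.096] r 0.040326641561303604 turret -1.0574002751898206
wrist yellow 8 [ 0.483 -0.099] r 0.02987480038861765 turret -0.33926719991222853
[0.554 0.052 0.054]
```

View pics/w2c.png

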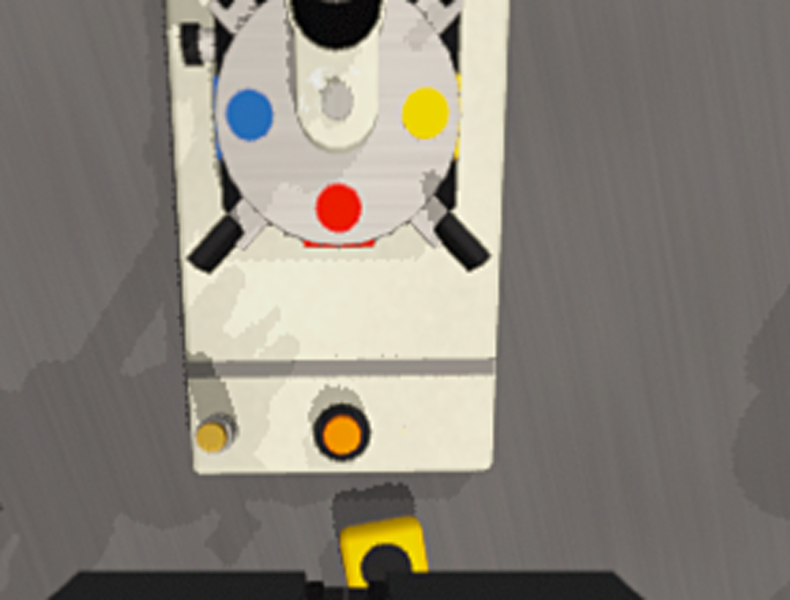

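The turret is still home (red (339,207) on the centre line, blue and yellow level). The button is back up at z ≈ 0.054, and the spare lens and tape are where they were.

```bash
python3 -c "
from station import r
print(r.finish_job())"
```

```text
the job is handed in; nothing more can be done
None
```

I turned the green lens home by pushing one tab, then pressed the shutter to its stop and released it. The last pictures showed the turret home, the button up, and the spare lens and tape in place; I didn't recheck the weld section, caliper or wash bottle. The job is handed in, but no verdict was returned.

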